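# Load the lamp soldering jig in order of size

### The arm

A 7-joint arm with a two-finger parallel gripper is mounted at the origin on the work surface. World frame = base frame: x ahead of the robot, y to its left, z up, the work surface at z = 0. Lengths are in m, angles in rad, forces in N, time in s.
With the tool pointing down it reaches from about 0.425 to 0.95 m from the base axis. Payload 16.7 kg.
Tool frame: the origin (TCP) lies midway between the tips of the shut fingers; the grasp point (between the pads) lies 19 mm behind it; z points along the fingers, y is the line along which they close (so a half turn about z gives the same grasp; the last joint's range is limited). The gripper opens to 94 mm and grips with 3 to 60 N. Pads are 16 mm wide; open, the fingers measure 119 mm over their backs; the gripper's body (75 mm by 177 mm) begins 78 mm behind the grasp point.
Start: joints at [1.117, 0.426, 0.074, 1.606, -0.034, 1.111, -0.067], TCP at [0.202, -0.644, 0.183] pointing down, gripper open.
Joint ranges: [-2.85, 2.85], [-0.5, 2.14], [-1.23, 1.37], [0.21, 2.46], [-1.02, 4.16], [0.16, 2.05], [-2.73, 2.73]. Speed limits (rad/s): [1.89, 1.89, 2.39, 2.39, 3.01, 3.01, 3.01].

### API

Orientations are given as [roll, pitch, yaw] about the fixed x, y, z axes, in that order (R = Rz(yaw) Ry(pitch) Rx(roll)).
In Python, from cell import r, cams gives the robot as it stands. The module is installed in compiled form; this text tells all that it offers.
- The arm moves only by the shell command python3 -m creep 'ROWS' [OPENING] [FORCE]. ROWS is JSON, a list of rows, each an object of numbers: "dx", "dy", "dz": the shift along the tool's x, y, z in cm; "wx", "wy", "wz": the turn, a rotation vector about the tool's x, y, z in degrees. A call has 1 to 20 rows; each row is the pose to reach, as a shift and turn from the pose commanded when the call began, along the tool's axes at that moment; what a row does not reach only later rows make up. A row lasts 1/12 s, in which the tool goes at most 41.7 mm and 7.16 degrees, less where a joint would pass 70% of its speed; a pose out of reach is approached as far as the arm can. A call with a gripper value outside its range is refused whole. OPENING is the finger opening in cm, from 0 to 9.4, set as the call begins (- or left out, the last holds). The fingers move at their own pace and stop on an object; FORCE is the grip in N (left out, the last holds). Time passes only in rows, so rows that repeat a pose let the fingers close. It gives the time, the measured TCP pose, the force, the opening and the grip force at its end, in the units of the state.
- r.sense(): the state, without advancing time (a new reading comes with each control period).
- cams.read_camera(name): name is "side" or "top"; returns the picture (420x560x3 uint8, red, green, blue); there is no depth.
- cams.camera_model(name): a dict with "mtx" (3x3 intrinsics, pixels), "k1" (the pictures are not rectified: a ray, as slopes to the right and down, at radius r is drawn at 1 + k1 r^2 times it, then the intrinsics apply), "extrinsics" (4x4, takes a point from camera to world coordinates). Camera axes: x right, y up, looking along -z (the intrinsics and any distortion apply to the point x, -y, -z); pixel columns grow to the right and rows downward; lengths in m; the calibration is good to about 2 mm. A picture is of the moment at which its call begins. camera_model takes no time and is no camera call.
- r.finish_job(): hands the job in; it is judged then, once.
Trained networks look in the newest picture that a camera, given by its name, has taken for a name from the list of things; names that differ only in an ending like _2 or _b are one class to them, and where a whole thing is asked for, a point or a joint stands for the part that bears it (a point fixed in the world has none). Each returns a list of dicts, best first, with "confidence" (0 to 1); they miss things now and then, are a little off and sometimes report something else, mostly with a low value. They report only what shows in the picture. A call takes as long as a camera call. They do not tell look-alikes from the thing itself.
- cams.spot_in(camera, query): "bbox" ([left, top, width, height] in pixels, round what is visible of it).
- cams.pinpoint(camera, query): "location" ([column, row] in pixels: a listed point, or the origin of a listed thing).
The state is a dict: "time": time; "q": joint angles; "qd": joint speeds; "joint_efforts": joint torques, N m; "tcp_pos": TCP position; "eef_rot": TCP orientation; "contact_force": force on the tool from outside, world axes, zero at the start; "ft_torque": the same for the moment, N m; "opening": finger opening in m; "gripper_force": force on a finger pad.
Only numpy, scipy, OpenCV 4.12 (cv2) and the standard library are available. Lean on these libraries where they do the work, as an engineer would, in place of code of your own. Each camera call takes 0.05 s, during which the arm holds its last target. There are 200 camera calls.

### The job

Load the soldering jig with the four lamp housings from the cardboard tray, lined up in order of size: each one upright, cap up, and fully down on the floor of the seat of its own size, the smallest in the smallest seat and so on up to the largest. Leave the reel of solder and the flux tin where they stand.

Things in the scene. Friction and masses are not known exactly. Their poses are not given: they have to be found in the camera images.
- housing_s: The smallest of four lamp housings: white plastic shell, rim 30 mm in diameter, 54 mm tall, standing rim down in the cardboard tray (floor 4 mm above the bench, walls 40 mm high). It narrows upwards to a round metal lamp cap 14 mm in diameter; the top 27 mm are straight, to grip from above. Origin: centre of its underside; z up; round, yaw means nothing.
- housing_m: The second smallest of four lamp housings: white plastic shell, rim 40 mm in diameter, 63 mm tall, standing rim down in the cardboard tray (floor 4 mm above the bench, walls 40 mm high). It narrows upwards to a round metal lamp cap 14 mm in diameter; the top 27 mm are straight, to grip from above. Origin: centre of its underside; z up; round, yaw means nothing.
- housing_l: The second largest of four lamp housings: white plastic shell, rim 50 mm in diameter, 74 mm tall, standing rim down in the cardboard tray (floor 4 mm above the bench, walls 40 mm high). It narrows upwards to a round metal lamp cap 26 mm in diameter; the top 30 mm are straight, to grip from above. Origin: centre of its underside; z up; round, yaw means nothing.
- housing_xl: The largest of four lamp housings: white plastic shell, rim 60 mm in diameter, 85 mm tall, standing rim down in the cardboard tray (floor 4 mm above the bench, walls 40 mm high). It narrows upwards to a round metal lamp cap 26 mm in diameter; the top 30 mm are straight, to grip from above. Origin: centre of its underside; z up; round, yaw means nothing.
- seat_s: The smallest of the jig's four seats, in a straight row by size (pitch 56, 66, 76 mm from the smallest) on a fixed aluminium plate lying any way round. Fixed grey cup, 49 mm across, 14 mm high; bore 45 mm wide at the mouth, tapering to a flat floor 36 mm wide. Origin: centre of its underside, 12 mm above the bench; floor 4 mm, mouth 14 mm above it.
- seat_m: The second smallest of the jig's four seats, in a straight row by size (pitch 56, 66, 76 mm from the smallest) on a fixed aluminium plate lying any way round. Fixed grey cup, 59 mm across, 14 mm high; bore 55 mm wide at the mouth, tapering to a flat floor 46 mm wide. Origin: centre of its underside, 12 mm above the bench; floor 4 mm, mouth 14 mm above it.
- seat_l: The second largest of the jig's four seats, in a straight row by size (pitch 56, 66, 76 mm from the smallest) on a fixed aluminium plate lying any way round. Fixed grey cup, 69 mm across, 14 mm high; bore 65 mm wide at the mouth, tapering to a flat floor 56 mm wide. Origin: centre of its underside, 12 mm above the bench; floor 4 mm, mouth 14 mm above it.
- seat_xl: The largest of the jig's four seats, in a straight row by size (pitch 56, 66, 76 mm from the smallest) on a fixed aluminium plate lying any way round. Fixed grey cup, 79 mm across, 14 mm high; bore 75 mm wide at the mouth, tapering to a flat floor 66 mm wide. Origin: centre of its underside, 12 mm above the bench; floor 4 mm, mouth 14 mm above it.
- reel: Reel of solder with green flanges, 64 mm in diameter and 50 mm tall, standing on one flange between the tray and the jig; a bystander. Origin: centre of its underside.
- flux_tin: Flat round steel flux tin with its lid on, 62 mm in diameter and 27 mm tall, lying between the tray and the jig; a bystander. Origin: centre of its underside.
There are look-alikes about, which are no part of the job. What is shaped like the housing_m but turquoise is not meant. Leave any orange look-alike of the housing_l alone.

How it is judged:
By the outcome, as a careful person would: the job done as asked, in the order asked, and still so for the second after the job is handed in, with the robot touching nothing.
It also fails if it takes over 109 s, if anything falls off the work surface, if the arm or the gripper's body presses on something with over 40 N, if the wrist force passes 120 N, or if a joint passes its speed limit or range.

## Working session

There is one attempt and no reset: what is moved stays moved. The work goes in short steps, Python scripts to look and compute and a shell command to move; the robot and the scene stay as the last step left them, time stands still between calls to the robot, and variables do not carry over. Pictures are saved under pics/ and viewed, at most 14 in all, crops included, and the job is handed in when it is done.

```bash
mkdir -p pics; python3 - <<'E'
from cell import r,cams
import cv2
s=r.sense();print(s['time'],s['tcp_pos'],s['eef_rot'],s['opening'])
for n in('top','side'):
    im=cams.read_camera(n);cv2.imwrite(f'pics/{n}0.png',im[...,::-1]);m=cams.camera_model(n);print(n,m)
    for q in('housing_s','housing_m','housing_l','housing_xl','seat_s','seat_m','seat_l','seat_xl','reel','flux_tin'):
        print(q,[(([round(v) for v in d['location']]),round(d['confidence'],2)) for d in cams.pinpoint(n,q)])
E
```

```text
0.0 [ 0.20177031 -0.64366057  0.1827702 ] [-3.14031196e+00  8.54206371e-05  3.03776105e-01] 0.09400612634763524
top {'mtx': array([[520.42465539,   0.        , 287.61719759],
       [  0.        , 520.42465539, 207.87488031],
       [  0.        ,   0.        ,   1.        ]]), 'k1': -0.04964514837652039, 'extrinsics': array([[ 0.00347828,  0.98686968, -0.16148106,  0.31036638],
       [-0.99994262,  0.00506859,  0.00943737, -0.00854332],
       [ 0.01013193,  0.16143897,  0.98683069,  1.2674581 ],
       [ 0.        ,  0.        ,  0.        ,  1.        ]])}
housing_s [([197, 125], 0.73), ([224, 178], 0.61), ([222, 290], 0.61), ([222, 226], 0.54), ([187, 285], 0.54), ([162, 231], 0.48)]
housing_m [([197, 125], 0.73), ([224, 178], 0.61), ([222, 290], 0.61), ([222, 226], 0.54), ([187, 285], 0.54), ([162, 231], 0.48)]
housing_l [([197, 125], 0.73), ([224, 178], 0.61), ([222, 290], 0.61), ([222, 226], 0.54), ([187, 285], 0.54), ([162, 231], 0.48)]
housing_xl [([157, 187], 0.86), ([362, 217], 0.44)]
seat_s [([367, 194], 0.97), ([357, 242], 0.66)]
seat_m [([367, 194], 0.97), ([357, 242],
[... 624 characters left out ...]
_s [([158, 284], 0.97), ([292, 324], 0.91), ([238, 265], 0.9), ([380, 286], 0.9), ([378, 312], 0.72), ([295, 274], 0.68)]
housing_m [([158, 284], 0.97), ([292, 324], 0.91), ([238, 265], 0.9), ([380, 286], 0.9), ([378, 312], 0.72), ([295, 274], 0.68)]
housing_l [([158, 284], 0.97), ([292, 324], 0.91), ([238, 265], 0.9), ([380, 286], 0.9), ([378, 312], 0.72), ([295, 274], 0.68)]
housing_xl [([228, 328], 0.84)]
seat_s [([334, 187], 0.58), ([315, 186], 0.53), ([290, 180], 0.51)]
seat_m [([334, 187], 0.58), ([315, 186], 0.53), ([290, 180], 0.51)]
seat_l [([334, 187], 0.58), ([315, 186], 0.53), ([290, 180], 0.51)]
seat_xl [([266, 174], 0.61)]
reel [([328, 233], 0.78)]
flux_tin [([203, 220], 0.94)]
```

View pics/top0.png

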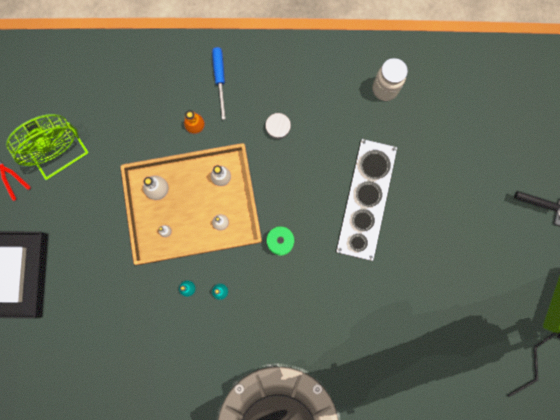

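View pics/side0.png

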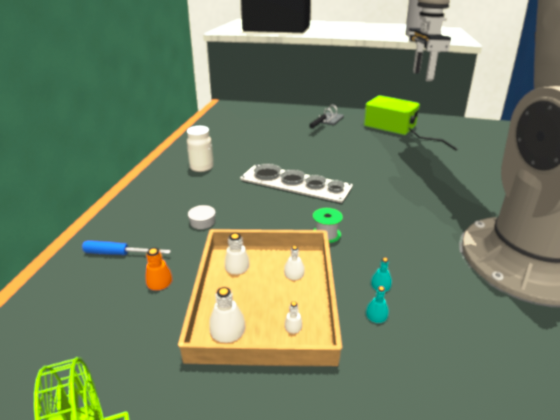

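The top picture shows a tray holding four white housings: xl about (153,187), l (220,175), s (164,231) and m (220,222). The jig row runs from xl (376,163) to s (358,242), with the reel at (280,241), the tin at (278,126) and a white bottle at (390,80).
What could be mistaken for the targets: an orange look-alike at (193,122) and turquoise ones at (187,288) and (219,291), all outside the tray. I choose the four white ones inside it, and will check them in a close crop.

```bash
python3 - <<'E'
import cv2,numpy as np
t=cv2.imread('pics/top0.png');s=cv2.imread('pics/side0.png')
a=cv2.resize(t[140:270,115:265],(520,450),interpolation=cv2.INTER_CUBIC)
b=cv2.resize(t[135:265,333:401],(280,535),interpolation=cv2.INTER_CUBIC)
c=np.zeros((540,800,3),np.uint8);c[:450,:520]=a;c[:535,520:]=b;cv2.imwrite('pics/crop0.png',c)
E
```

```text
(no output)
```

View pics/crop0.png

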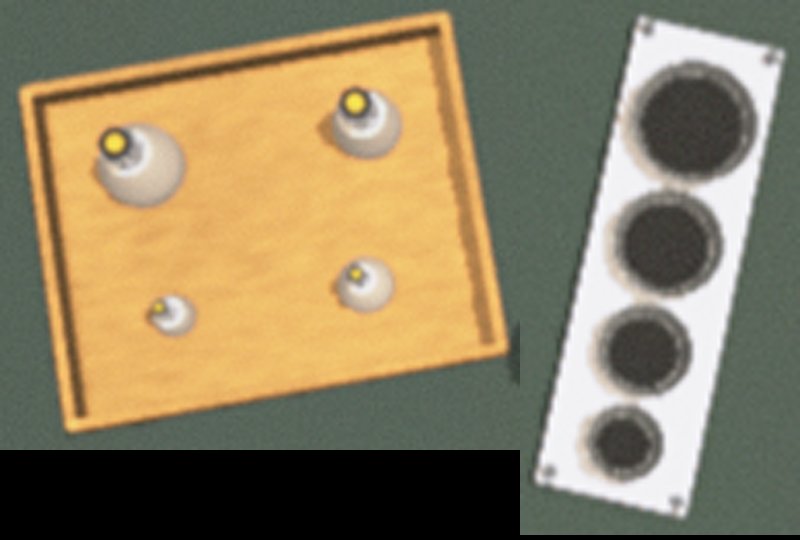

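The crop shows four white housings on the tray floor, with cap tops at top-picture pixels of about xl (148,181), l (217,170), s (160.5,229) and m (217.5,219). There are no coloured ones among them, and the sizes are clearly distinct. Seat floors (dark discs) run xl to s from about (375,164) to (358.5,242).

```bash
cat >h.py <<'E'
import cv2,numpy as np
from cell import r,cams
def ray(n,p):
    m=cams.camera_model(n);K=m['mtx'];E=m['extrinsics']
    d=(np.array(p,float)-K[:2,2])/K[0,0];x=d.copy()
    for _ in range(20): x=d/(1+m['k1']*(x@x))
    return E[:3,3],E[:3,:3]@np.array([x[0],-x[1],-1])
def onz(n,p,z):
    o,d=ray(n,p);return o+d*(z-o[2])/d[2]
def tri(p,q):
    o1,d1=ray('top',p);o2,d2=ray('side',q)
    t=np.linalg.lstsq(np.c_[d1,-d2],o2-o1,rcond=None)[0]
    a,b=o1+t[0]*d1,o2+t[1]*d2;return (a+b)/2,np.linalg.norm(a-b)
def blob(im,m,p,rad):
    n,l,st,c=cv2.connectedComponentsWithStats(m.astype(np.uint8))
    k=[i for i in range(1,n) if np.hypot(*(c[i]-p))<rad and st[i,4]>2]
    return [(c[i].round(1),st[i,4]) for i in k]
E
python3 - <<'E'
from h import *
t=cv2.imread('pics/top0.png');s=cv2.imread('pics/side0.png')
def yel(im):
    h=cv2.cvtColor(im,cv2.COLOR_BGR2HSV);return (h[...,0]>21)&(h[...,0]<34)&(h[...,1]>110)&(h[...,2]>130)
C=dict(xl=((148.2,181.3),(224,291),.089),l=((217.4,169.8),(236,238),.078),s=((160.6,229),(293.5,304),.058),m=((217.7,218.9),(295,250),.067))
for k,(p,q,z) in C.items():
    a=blob(t,yel(t),p,5);b=blob(s,yel(s),q,6);print(k,a,b)
    P=a[0][0] if a else p;Q=b[0][0] if b else q
    x,e=tri(P,Q);print('  tri',x.round(4),round(e,4),'top',onz('top',P,z).round(4),'side',onz('side',Q,z).round(4),z)
g=cv2.cvtColor(t,cv2.COLOR_BGR2GRAY)
L=[]
for k,p in dict(xl=(375,164),l=(368,194),m=(362.5,220),s=(358.5,242)).items():
    for th in(60,68):
        for c,a in blob(t,g<th,p,6):
            x=onz('top',c,.016);print(k,th,c,a,'dia',round(2*np.sqrt(a/np.pi)*1.27/520*.98*1000),x.round(4))
for q,pp in dict(reel=((280,241),.05),tin=((278,125),.027)).items(): print(q,onz('top',*pp).round(3))
E
```

```text
xl [(array([147.5, 180.9]), np.int32(27))] [(array([222.9, 290.9]), np.int32(30))]
  tri [0.5655 0.3053 0.0882] 0.0008 top [0.5649 0.305  0.089 ] side [0.5656 0.3061 0.089 ] 0.089
l [(array([217.1, 169.3]), np.int32(31))] [(array([234.2, 235.7]), np.int32(16))]
  tri [0.5966 0.146  0.0763] 0.0008 top [0.5958 0.1457 0.078 ] side [0.5963 0.1481 0.078 ] 0.078
s [(array([160.3, 228.3]), np.int32(6))] []
  tri [0.4586 0.2784 0.0554] 0.0 top [0.4583 0.2778 0.058 ] side [0.4582 0.281  0.058 ] 0.058
m [(array([217. , 218.7]), np.int32(7))] []
  tri [0.4806 0.1452 0.06  ] 0.0017 top [0.4804 0.1443 0.067 ] side [0.4783 0.1541 0.067 ] 0.067
xl 60 [372.2 168.2] 106 dia 28 [ 0.6158 -0.2296  0.016 ]
xl 60 [375.6 159.8] 5 dia 6 [ 0.6372 -0.2386  0.016 ]
xl 60 [378.7 160. ] 3 dia 5 [ 0.6368 -0.2463  0.016 ]
xl 68 [374.4 165.1] 391 dia 53 [ 0.6237 -0.2352  0.016 ]
l 60 [370.1 197.6] 64 dia 22 [ 0.5417 -0.2227  0.016 ]
l 60 [365. 193.] 5 dia 6 [ 0.5531 -0.2103  0.016 ]
l 68 [367.9 194.4] 279 dia 45 [ 0.5497 -0.2174  0.016 ]
m 60 [359.4 219. ] 7 dia 7 [ 0.4886 -0.1953  0.016 ]
m 60 [364. 218.] 3 dia 5 [ 0.4911 -0.2066  0.016 ]
m 60 [366.8 220.8] 15 dia 10 [ 0.4843 -0.2133  0.016 ]
m 60 [365. 225.] 9 dia 8 [ 0.4739 -0.2087  0.016 ]
m 60 [359.6 225.2] 8 dia 8 [ 0.4734 -0.1955  0.016 ]
m 68 [362.4 220.4] 176 dia 36 [ 0.4852 -0.2026  0.016 ]
s 60 [353.5 240.9] 8 dia 8 [ 0.4351 -0.1801  0.016 ]
s 60 [359.3 244. ] 23 dia 13 [ 0.4276 -0.194   0.016 ]
s 68 [357.6 242.5] 92 dia 26 [ 0.4312 -0.1899  0.016 ]
reel [ 0.431 -0.003  0.05 ]
tin [0.722 0.004 0.027]
```

```bash
python3 -m creep '[{"dx":2,"dy":-1},{"dx":6,"dy":-3,"wz":4},{"dx":10,"dy":-5,"wz":8},{"dx":14,"dy":-7,"wz":12},{"dx":18,"dy":-9,"wz":16},{"dx":21.5,"dy":-10.6,"wz":17.4},{"dx":25,"dy":-12.3,"wz":17.4},{"dx":28.5,"dy":-14,"wz":17.4},{"dx":32,"dy":-15.7,"wz":17.4},{"dx":34.4,"dy":-17,"wz":17.4},{"dx":35.5,"dy":-21,"wz":17.4},{"dx":36.6,"dy":-25,"wz":17.4},{"dx":37.7,"dy":-29,"wz":17.4},{"dx":38.8,"dy":-33,"wz":17.4},{"dx":39.9,"dy":-37,"wz":17.4},{"dx":41,"dy":-41,"wz":17.4},{"dx":42.1,"dy":-45,"wz":17.4},{"dx":43.3,"dy":-48.7,"wz":17.4},{"dx":43.3,"dy":-48.7,"wz":17.4},{"dx":43.3,"dy":-48.7,"wz":17.4}]' 4.5 20
```

```text
invalid input
```

```bash
python3 -m creep '[{"dx":2,"dy":-1,"dz":0,"wx":0,"wy":0,"wz":0}]' 4.5 20; python3 -m creep --help | head -20
```

```text
time: 1.18
tcp_pos: [0.2143, -0.6306, 0.1833]
eef_rot: [3.141, 0.002, 0.299]
contact_force: [-1.0, -0.6, 0.5]
opening: 0.0902
gripper_force: 0.0invalid input: not JSON, or not a number
```

```bash
python3 -m creep '[{"dx":4,"dy":-2,"dz":0,"wx":0,"wy":0,"wz":4},{"dx":8,"dy":-4,"dz":0,"wx":0,"wy":0,"wz":8},{"dx":12,"dy":-6,"dz":0,"wx":0,"wy":0,"wz":12},{"dx":15.5,"dy":-7.7,"dz":0,"wx":0,"wy":0,"wz":16},{"dx":19,"dy":-9.4,"dz":0,"wx":0,"wy":0,"wz":17.4},{"dx":22.5,"dy":-11,"dz":0,"wx":0,"wy":0,"wz":17.4},{"dx":26,"dy":-12.8,"dz":0,"wx":0,"wy":0,"wz":17.4},{"dx":29.5,"dy":-14.5,"dz":0,"wx":0,"wy":0,"wz":17.4},{"dx":32.4,"dy":-16,"dz":0,"wx":0,"wy":0,"wz":17.4},{"dx":33.5,"dy":-20,"dz":0,"wx":0,"wy":0,"wz":17.4},{"dx":34.6,"dy":-24,"dz":0,"wx":0,"wy":0,"wz":17.4},{"dx":35.7,"dy":-28,"dz":0,"wx":0,"wy":0,"wz":17.4},{"dx":36.8,"dy":-32,"dz":0,"wx":0,"wy":0,"wz":17.4},{"dx":37.9,"dy":-36,"dz":0,"wx":0,"wy":0,"wz":17.4},{"dx":39,"dy":-40,"dz":0,"wx":0,"wy":0,"wz":17.4},{"dx":40.1,"dy":-44,"dz":0,"wx":0,"wy":0,"wz":17.4},{"dx":41.3,"dy":-47.7,"dz":0,"wx":0,"wy":0,"wz":17.4},{"dx":41.3,"dy":-47.7,"dz":0,"wx":0,"wy":0,"wz":17.4}]' 4.5 20
```

```text
time: 2.68
tcp_pos: [0.4695, -0.0428, 0.184]
eef_rot: [-3.14, -0.001, 0.008]
contact_force: [0.7, 0.3, 0.1]
opening: 0.0448
gripper_force: 0.0
```

```bash
python3 -m creep '[{"dx":0,"dy":-4,"dz":0,"wx":0,"wy":0,"wz":0},{"dx":0,"dy":-8,"dz":0,"wx":0,"wy":0,"wz":0},{"dx":0,"dy":-12,"dz":0,"wx":0,"wy":0,"wz":0},{"dx":-0.3,"dy":-16,"dz":0,"wx":0,"wy":0,"wz":0},{"dx":-0.6,"dy":-20,"dz":0,"wx":0,"wy":0,"wz":0},{"dx":-1,"dy":-24,"dz":1,"wx":0,"wy":0,"wz":0},{"dx":-1.1,"dy":-28,"dz":3,"wx":0,"wy":0,"wz":0},{"dx":-1.1,"dy":-31,"dz":5,"wx":0,"wy":0,"wz":0},{"dx":-1.1,"dy":-32.8,"dz":7,"wx":0,"wy":0,"wz":0},{"dx":-1.1,"dy":-32.8,"dz":10,"wx":0,"wy":0,"wz":0},{"dx":-1.1,"dy":-32.8,"dz":10,"wx":0,"wy":0,"wz":0},{"dx":-1.1,"dy":-32.8,"dz":10,"wx":0,"wy":0,"wz":0},{"dx":-1.1,"dy":-32.8,"dz":10,"wx":0,"wy":0,"wz":0},{"dx":-1.1,"dy":-32.8,"dz":10,"wx":0,"wy":0,"wz":0}]'
python3 - <<'E'
from h import *
im=cams.read_camera('side')
c=cv2.resize(im[200:360,170:350],(720,600),interpolation=cv2.INTER_CUBIC)
cv2.imwrite('pics/s1.png',c[...,::-1]);s=r.sense();print(s['tcp_pos'],s['eef_rot'])
E
```

```text
time: 3.85
tcp_pos: [0.4595, 0.2779, 0.0853]
eef_rot: [-3.141, -0.002, -0.001]
contact_force: [0.2, -0.0, 0.4]
opening: 0.0452
gripper_force: 0.0
[0.45953494 0.27792132 0.08524381] [-3.14062632e+00 -2.28314215e-03 -1.33032800e-03]
```

View pics/s1.png

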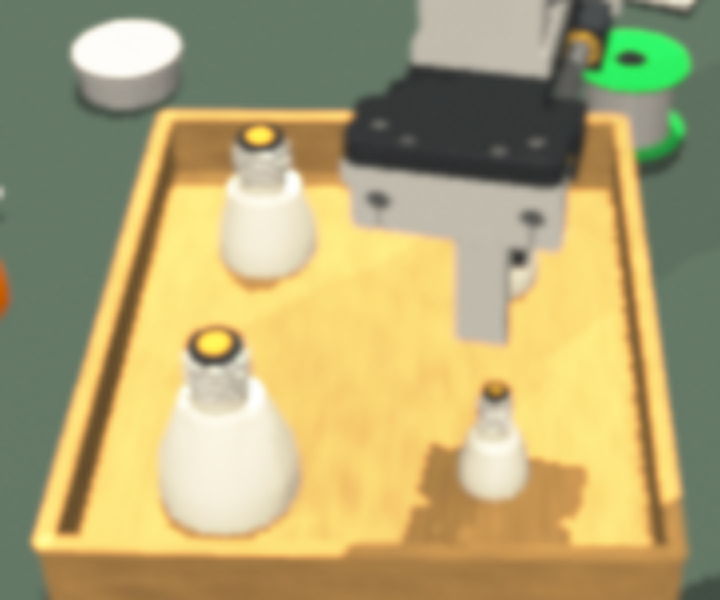

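The crop shows the finger above and in line with the s cap (crop (495,390) = full (293.8,304)). The m housing is behind the finger, and l and xl are undisturbed.

```bash
python3 - <<'E'
from h import *
print('finger tip',onz('side',(290.5,291.3),.0852).round(4),'s',onz('side',(293.75,304),.058).round(4),'l',onz('side',(235,236.4),.078).round(4),'xl',onz('side',(223.7,291.4),.089).round(4))
E
python3 -m creep '[{"dx":-0.1,"dy":-0.1,"dz":1,"wx":0,"wy":0,"wz":0},{"dx":-0.1,"dy":-0.1,"dz":2.5,"wx":0,"wy":0,"wz":0},{"dx":-0.1,"dy":-0.1,"dz":4,"wx":0,"wy":0,"wz":0},{"dx":-0.1,"dy":-0.1,"dz":5.2,"wx":0,"wy":0,"wz":0},{"dx":-0.1,"dy":-0.1,"dz":5.7,"wx":0,"wy":0,"wz":0},{"dx":-0.1,"dy":-0.1,"dz":5.7,"wx":0,"wy":0,"wz":0},{"dx":-0.1,"dy":-0.1,"dz":5.7,"wx":0,"wy":0,"wz":0},{"dx":-0.1,"dy":-0.1,"dz":5.7,"wx":0,"wy":0,"wz":0}]'
```

```text
finger tip [0.4633 0.2816 0.0852] s [0.4578 0.2809 0.058 ] l [0.5941 0.15   0.078 ] xl [0.564  0.3069 0.089 ]
time: 4.57
tcp_pos: [0.4578, 0.2795, 0.0272]
eef_rot: [-3.141, -0.001, 0.0]
contact_force: [-0.6, -0.0, 0.5]
opening: 0.0445
gripper_force: 0.0
```

```bash
python3 -m creep '[{"dx":0,"dy":0,"dz":0,"wx":0,"wy":0,"wz":0},{"dx":0,"dy":0,"dz":0,"wx":0,"wy":0,"wz":0},{"dx":0,"dy":0,"dz":0,"wx":0,"wy":0,"wz":0},{"dx":0,"dy":0,"dz":0,"wx":0,"wy":0,"wz":0},{"dx":0,"dy":0,"dz":0,"wx":0,"wy":0,"wz":0},{"dx":0,"dy":0,"dz":0,"wx":0,"wy":0,"wz":0}]' 0.6 15
python3 - <<'E'
from h import *
im=cams.read_camera('side')
c=cv2.resize(im[200:360,170:350],(720,600),interpolation=cv2.INTER_CUBIC)
cv2.imwrite('pics/s2.png',c[...,::-1])
E
```

```text
time: 5.07
tcp_pos: [0.4574, 0.2792, 0.0266]
eef_rot: [-3.141, -0.0, -0.0]
contact_force: [0.0, -0.1, 1.0]
opening: 0.013
gripper_force: 15.0
```

View pics/s2.png

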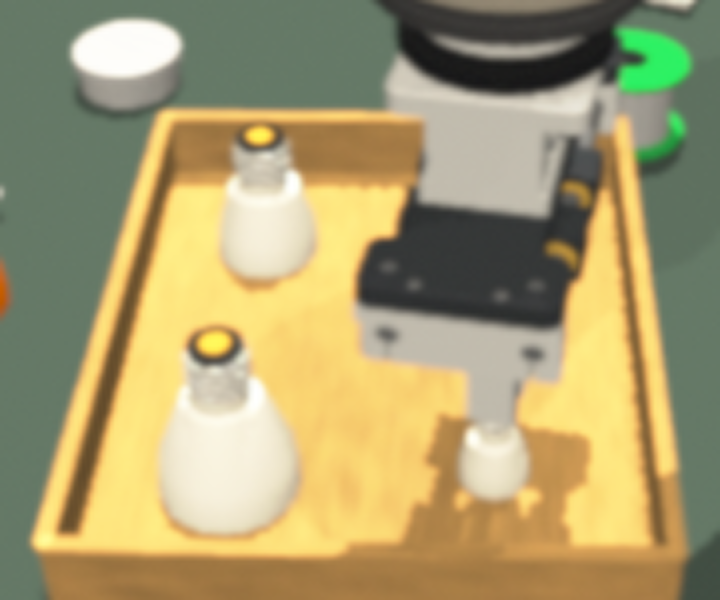

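Gripped: opening is 13 mm at 15 N, and the s housing still stands upright between the fingers at crop (494,460). Next I lift it and carry it to seat_s.

```bash
python3 -m creep '[{"dx":0,"dy":0,"dz":-1,"wx":0,"wy":0,"wz":0},{"dx":0,"dy":0,"dz":-3,"wx":0,"wy":0,"wz":0},{"dx":0,"dy":1,"dz":-6,"wx":0,"wy":0,"wz":0},{"dx":0,"dy":3,"dz":-8,"wx":0,"wy":0,"wz":0},{"dx":0,"dy":6,"dz":-8,"wx":0,"wy":0,"wz":0},{"dx":0,"dy":9.5,"dz":-8,"wx":0,"wy":0,"wz":0},{"dx":0,"dy":13,"dz":-8,"wx":0,"wy":0,"wz":0},{"dx":0,"dy":16.5,"dz":-8,"wx":0,"wy":0,"wz":0},{"dx":0,"dy":20,"dz":-8,"wx":0,"wy":0,"wz":0},{"dx":0,"dy":23.5,"dz":-8,"wx":0,"wy":0,"wz":0},{"dx":0,"dy":27,"dz":-8,"wx":0,"wy":0,"wz":0},{"dx":0,"dy":30.5,"dz":-8,"wx":0,"wy":0,"wz":0},{"dx":0,"dy":34,"dz":-8,"wx":0,"wy":0,"wz":0},{"dx":-0.6,"dy":37.5,"dz":-8,"wx":0,"wy":0,"wz":0},{"dx":-1.2,"dy":41,"dz":-8,"wx":0,"wy":0,"wz":0},{"dx":-1.8,"dy":43.5,"dz":-8,"wx":0,"wy":0,"wz":0},{"dx":-2.3,"dy":45.5,"dz":-8,"wx":0,"wy":0,"wz":0},{"dx":-2.7,"dy":46.9,"dz":-8,"wx":0,"wy":0,"wz":0},{"dx":-2.7,"dy":46.9,"dz":-7,"wx":0,"wy":0,"wz":0},{"dx":-2.7,"dy":46.9,"dz":-6,"wx":0,"wy":0,"wz":0}]'
```

```text
time: 6.78
tcp_pos: [0.4308, -0.1902, 0.0867]
eef_rot: [3.141, -0.002, -0.001]
contact_force: [0.5, -0.4, -0.0]
opening: 0.0128
gripper_force: 15.0
```

```bash
python3 -m creep '[{"dx":0,"dy":0,"dz":0.5,"wx":0,"wy":0,"wz":0},{"dx":0,"dy":0,"dz":1.5,"wx":0,"wy":0,"wz":0},{"dx":0,"dy":0,"dz":2.5,"wx":0,"wy":0,"wz":0},{"dx":0,"dy":0,"dz":2.5,"wx":0,"wy":0,"wz":0},{"dx":0,"dy":0,"dz":2.5,"wx":0,"wy":0,"wz":0},{"dx":0,"dy":0,"dz":2.5,"wx":0,"wy":0,"wz":0}]'
python3 - <<'E'
from h import *
a=cams.read_camera('side')[140:230,220:370];b=cams.read_camera('top')[130:270,320:410]
c=np.zeros((600,800,3),np.uint8);c[:300,:500]=cv2.resize(a,(500,300),interpolation=cv2.INTER_CUBIC);c[:450,500:790]=cv2.resize(b,(290,450),interpolation=cv2.INTER_CUBIC)
cv2.imwrite('pics/p1.png',c[...,::-1]);print(r.sense()['tcp_pos'])
E
```

```text
time: 7.28
tcp_pos: [0.4306, -0.1896, 0.0615]
eef_rot: [-3.141, 0.0, 0.001]
contact_force: [-0.3, -0.1, 0.4]
opening: 0.013
gripper_force: 15.0
[ 0.43074702 -0.18982065  0.06184845]
```

View pics/p1.png

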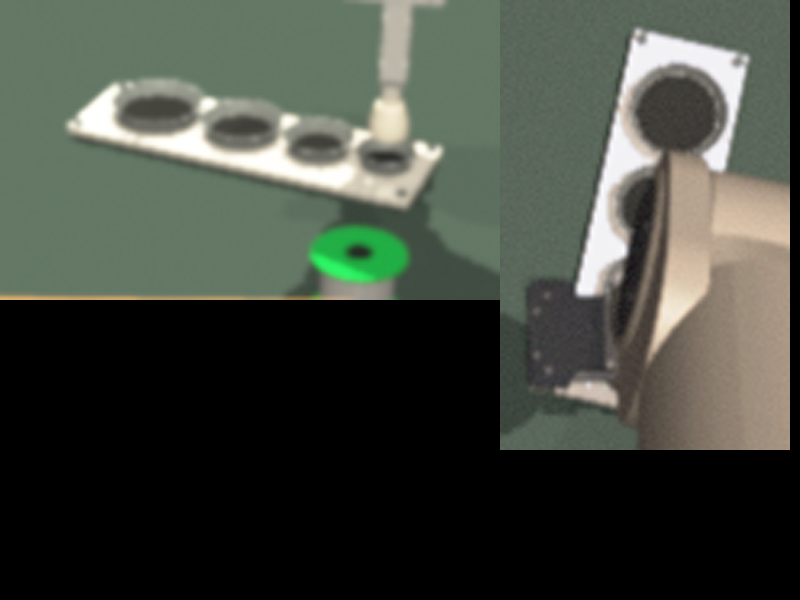

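The side crop shows housing s upright just above the smallest seat: its base at crop (390,140), the mouth at (386,153). It is aligned, so I lower it.

```bash
python3 -m creep '[{"dx":0,"dy":0,"dz":0.6,"wx":0,"wy":0,"wz":0},{"dx":0,"dy":0,"dz":1.2,"wx":0,"wy":0,"wz":0},{"dx":0,"dy":0,"dz":1.7,"wx":0,"wy":0,"wz":0},{"dx":0,"dy":0,"dz":2.1,"wx":0,"wy":0,"wz":0},{"dx":0,"dy":0,"dz":2.3,"wx":0,"wy":0,"wz":0},{"dx":0,"dy":0,"dz":2.35,"wx":0,"wy":0,"wz":0},{"dx":0,"dy":0,"dz":2.35,"wx":0,"wy":0,"wz":0},{"dx":0,"dy":0,"dz":2.35,"wx":0,"wy":0,"wz":0}]'
```

```text
time: 8.05
tcp_pos: [0.4306, -0.1901, 0.038]
eef_rot: [3.141, -0.0, -0.0]
contact_force: [-0.7, -1.5, 4.0]
opening: 0.0127
gripper_force: 15.0
```

```bash
python3 -m creep '[{"dx":0,"dy":0,"dz":0,"wx":0,"wy":0,"wz":0},{"dx":0,"dy":0,"dz":0,"wx":0,"wy":0,"wz":0},{"dx":0,"dy":0,"dz":0,"wx":0,"wy":0,"wz":0},{"dx":0,"dy":0,"dz":0,"wx":0,"wy":0,"wz":0},{"dx":0,"dy":0,"dz":-2,"wx":0,"wy":0,"wz":0},{"dx":0,"dy":0,"dz":-5,"wx":0,"wy":0,"wz":0},{"dx":0,"dy":0,"dz":-8,"wx":0,"wy":0,"wz":0},{"dx":1,"dy":-3,"dz":-8,"wx":0,"wy":0,"wz":0},{"dx":2,"dy":-7,"dz":-8,"wx":0,"wy":0,"wz":0},{"dx":3,"dy":-11,"dz":-8,"wx":0,"wy":0,"wz":0},{"dx":4,"dy":-15,"dz":-8,"wx":0,"wy":0,"wz":0},{"dx":4.5,"dy":-19,"dz":-8,"wx":0,"wy":0,"wz":0},{"dx":4.9,"dy":-23,"dz":-8,"wx":0,"wy":0,"wz":0},{"dx":4.9,"dy":-27,"dz":-8,"wx":0,"wy":0,"wz":0},{"dx":4.9,"dy":-31,"dz":-7,"wx":0,"wy":0,"wz":0},{"dx":4.9,"dy":-33.4,"dz":-6,"wx":0,"wy":0,"wz":0},{"dx":4.9,"dy":-33.4,"dz":-5.5,"wx":0,"wy":0,"wz":0},{"dx":4.9,"dy":-33.4,"dz":-5.5,"wx":0,"wy":0,"wz":0},{"dx":4.9,"dy":-33.4,"dz":-5.5,"wx":0,"wy":0,"wz":0}]' 4
python3 - <<'E'
from h import *
im=cams.read_camera('side');a=im[140:230,220:370];b=im[200:360,170:350]
c=np.zeros((540,800,3),np.uint8);c[:240,:400]=cv2.resize(a,(400,240),interpolation=cv2.INTER_CUBIC);c[:356,400:800]=cv2.resize(b,(400,356),interpolation=cv2.INTER_CUBIC)
cv2.imwrite('pics/p2.png',c[...,::-1])
E
```

```text
time: 9.63
tcp_pos: [0.4791, 0.1436, 0.0928]
eef_rot: [3.141, 0.001, 0.0]
contact_force: [0.1, -0.8, 0.3]
opening: 0.0398
gripper_force: 0.0
```

View pics/p2.png

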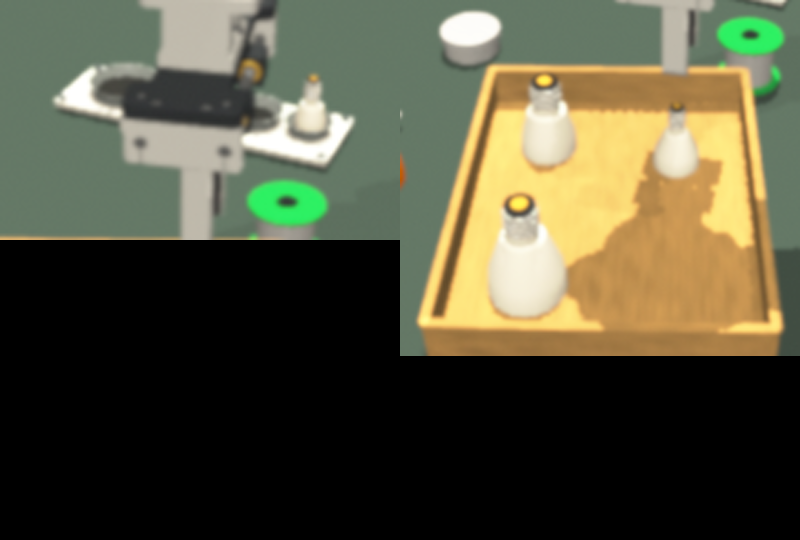

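The s housing stands upright in its seat (left crop (312,110)). The m cap is at right crop (677,107), i.e. full (294.7,248.2), which agrees with the top estimate.

```bash
python3 -m creep '[{"dx":0,"dy":-0.2,"dz":1.5,"wx":0,"wy":0,"wz":0},{"dx":0,"dy":-0.2,"dz":3,"wx":0,"wy":0,"wz":0},{"dx":0,"dy":-0.2,"dz":4.5,"wx":0,"wy":0,"wz":0},{"dx":0,"dy":-0.2,"dz":5.4,"wx":0,"wy":0,"wz":0},{"dx":0,"dy":-0.2,"dz":5.75,"wx":0,"wy":0,"wz":0},{"dx":0,"dy":-0.2,"dz":5.75,"wx":0,"wy":0,"wz":0},{"dx":0,"dy":-0.2,"dz":5.75,"wx":0,"wy":0,"wz":0},{"dx":0,"dy":-0.2,"dz":5.75,"wx":0,"wy":0,"wz":0}]'
python3 -m creep '[{"dx":0,"dy":0,"dz":0,"wx":0,"wy":0,"wz":0},{"dx":0,"dy":0,"dz":0,"wx":0,"wy":0,"wz":0},{"dx":0,"dy":0,"dz":0,"wx":0,"wy":0,"wz":0},{"dx":0,"dy":0,"dz":0,"wx":0,"wy":0,"wz":0},{"dx":0,"dy":0,"dz":0,"wx":0,"wy":0,"wz":0},{"dx":0,"dy":0,"dz":0,"wx":0,"wy":0,"wz":0}]' 0.6 15
```

```text
time: 10.35
tcp_pos: [0.48, 0.1461, 0.0363]
eef_rot: [-3.141, -0.001, -0.0]
contact_force: [0.8, 0.1, 0.9]
opening: 0.0397
gripper_force: 0.0
time: 10.85
tcp_pos: [0.4795, 0.1462, 0.0356]
eef_rot: [-3.142, -0.0, 0.0]
contact_force: [-0.9, 0.5, 1.4]
opening: 0.0131
gripper_force: 15.0
```

```bash
python3 -m creep '[{"dx":0,"dy":0,"dz":-1,"wx":0,"wy":0,"wz":0},{"dx":0,"dy":0,"dz":-3,"wx":0,"wy":0,"wz":0},{"dx":0,"dy":0.5,"dz":-6,"wx":0,"wy":0,"wz":0},{"dx":0,"dy":2.5,"dz":-8,"wx":0,"wy":0,"wz":0},{"dx":0,"dy":6,"dz":-8,"wx":0,"wy":0,"wz":0},{"dx":0,"dy":9.5,"dz":-8,"wx":0,"wy":0,"wz":0},{"dx":0,"dy":13,"dz":-8,"wx":0,"wy":0,"wz":0},{"dx":0,"dy":16.5,"dz":-8,"wx":0,"wy":0,"wz":0},{"dx":0.2,"dy":20,"dz":-8,"wx":0,"wy":0,"wz":0},{"dx":0.4,"dy":23.5,"dz":-8,"wx":0,"wy":0,"wz":0},{"dx":0.55,"dy":27,"dz":-8,"wx":0,"wy":0,"wz":0},{"dx":0.55,"dy":30.5,"dz":-8,"wx":0,"wy":0,"wz":0},{"dx":0.55,"dy":33.5,"dz":-8,"wx":0,"wy":0,"wz":0},{"dx":0.55,"dy":34.9,"dz":-8,"wx":0,"wy":0,"wz":0},{"dx":0.55,"dy":34.9,"dz":-7,"wx":0,"wy":0,"wz":0},{"dx":0.55,"dy":34.9,"dz":-5.5,"wx":0,"wy":0,"wz":0},{"dx":0.55,"dy":34.9,"dz":-4,"wx":0,"wy":0,"wz":0},{"dx":0.55,"dy":34.9,"dz":-3.3,"wx":0,"wy":0,"wz":0},{"dx":0.55,"dy":34.9,"dz":-3.3,"wx":0,"wy":0,"wz":0},{"dx":0.55,"dy":34.9,"dz":-3.3,"wx":0,"wy":0,"wz":0}]'
python3 - <<'E'
from h import *
im=cams.read_camera('side');a=im[140:230,220:370]
cv2.imwrite('pics/p3.png',cv2.resize(a,(600,360),interpolation=cv2.INTER_CUBIC)[...,::-1])
E
```

```text
time: 12.52
tcp_pos: [0.4849, -0.2022, 0.0687]
eef_rot: [-3.141, 0.0, 0.001]
contact_force: [0.7, -0.3, -0.9]
opening: 0.013
gripper_force: 15.0
```

View pics/p3.png

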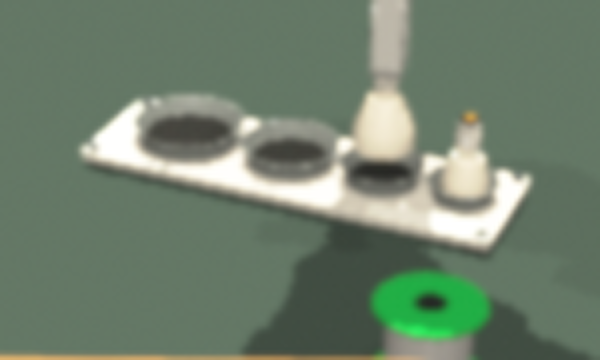

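The m housing hangs upright over its seat (base crop (385,155), mouth (381,172)), and s is seated at (466,180). Lowering m.

```bash
python3 -m creep '[{"dx":0,"dy":0,"dz":0.6,"wx":0,"wy":0,"wz":0},{"dx":0,"dy":0,"dz":1.2,"wx":0,"wy":0,"wz":0},{"dx":0,"dy":0,"dz":1.7,"wx":0,"wy":0,"wz":0},{"dx":0,"dy":0,"dz":2,"wx":0,"wy":0,"wz":0},{"dx":0,"dy":0,"dz":2.15,"wx":0,"wy":0,"wz":0},{"dx":0,"dy":0,"dz":2.15,"wx":0,"wy":0,"wz":0},{"dx":0,"dy":0,"dz":2.15,"wx":0,"wy":0,"wz":0},{"dx":0,"dy":0,"dz":2.15,"wx":0,"wy":0,"wz":0}]'
```

```text
time: 13.23
tcp_pos: [0.4852, -0.2033, 0.0472]
eef_rot: [3.141, -0.001, -0.0]
contact_force: [0.3, -2.0, 5.8]
opening: 0.013
gripper_force: 15.1
```

```bash
python3 -m creep '[{"dx":0,"dy":0,"dz":0,"wx":0,"wy":0,"wz":0},{"dx":0,"dy":0,"dz":0,"wx":0,"wy":0,"wz":0},{"dx":0,"dy":0,"dz":0,"wx":0,"wy":0,"wz":0},{"dx":0,"dy":0,"dz":0,"wx":0,"wy":0,"wz":0},{"dx":0,"dy":0,"dz":-2,"wx":0,"wy":0,"wz":0},{"dx":0,"dy":0,"dz":-5,"wx":0,"wy":0,"wz":0},{"dx":0,"dy":0,"dz":-8,"wx":0,"wy":0,"wz":0},{"dx":1.5,"dy":-3,"dz":-8.5,"wx":0,"wy":0,"wz":0},{"dx":3,"dy":-7,"dz":-8.5,"wx":0,"wy":0,"wz":0},{"dx":4.5,"dy":-11,"dz":-8.5,"wx":0,"wy":0,"wz":0},{"dx":6,"dy":-15,"dz":-8.5,"wx":0,"wy":0,"wz":0},{"dx":7.5,"dy":-19,"dz":-8.5,"wx":0,"wy":0,"wz":0},{"dx":9,"dy":-23,"dz":-8.5,"wx":0,"wy":0,"wz":0},{"dx":10,"dy":-27,"dz":-8.5,"wx":0,"wy":0,"wz":0},{"dx":11,"dy":-31,"dz":-8,"wx":0,"wy":0,"wz":0},{"dx":11,"dy":-34,"dz":-7,"wx":0,"wy":0,"wz":0},{"dx":11,"dy":-35,"dz":-5.8,"wx":0,"wy":0,"wz":0},{"dx":11,"dy":-35,"dz":-5.8,"wx":0,"wy":0,"wz":0},{"dx":11,"dy":-35,"dz":-5.8,"wx":0,"wy":0,"wz":0},{"dx":11,"dy":-35,"dz":-5.8,"wx":0,"wy":0,"wz":0}]' 5.2
```

```text
time: 14.9
tcp_pos: [0.595, 0.1456, 0.1051]
eef_rot: [3.141, 0.0, -0.001]
contact_force: [0.0, -0.9, -0.0]
opening: 0.0522
gripper_force: 0.0
```

```bash
python3 -m creep '[{"dx":0,"dy":0,"dz":1.5,"wx":0,"wy":0,"wz":0},{"dx":0,"dy":0,"dz":3,"wx":0,"wy":0,"wz":0},{"dx":0,"dy":0,"dz":4.5,"wx":0,"wy":0,"wz":0},{"dx":0,"dy":0,"dz":5.6,"wx":0,"wy":0,"wz":0},{"dx":0,"dy":0,"dz":6.05,"wx":0,"wy":0,"wz":0},{"dx":0,"dy":0,"dz":6.05,"wx":0,"wy":0,"wz":0},{"dx":0,"dy":0,"dz":6.05,"wx":0,"wy":0,"wz":0},{"dx":0,"dy":0,"dz":6.05,"wx":0,"wy":0,"wz":0}]'
python3 -m creep '[{"dx":0,"dy":0,"dz":0,"wx":0,"wy":0,"wz":0},{"dx":0,"dy":0,"dz":0,"wx":0,"wy":0,"wz":0},{"dx":0,"dy":0,"dz":0,"wx":0,"wy":0,"wz":0},{"dx":0,"dy":0,"dz":0,"wx":0,"wy":0,"wz":0},{"dx":0,"dy":0,"dz":0,"wx":0,"wy":0,"wz":0},{"dx":0,"dy":0,"dz":0,"wx":0,"wy":0,"wz":0}]' 1.6 20
```

```text
time: 15.57
tcp_pos: [0.5955, 0.1471, 0.0455]
eef_rot: [-3.141, -0.001, -0.0]
contact_force: [-0.8, -0.1, 0.1]
opening: 0.052
gripper_force: 0.0
time: 16.07
tcp_pos: [0.595, 0.1472, 0.0447]
eef_rot: [-3.142, -0.0, 0.0]
contact_force: [0.9, -0.1, 1.5]
opening: 0.0249
gripper_force: 20.0
```

```bash
python3 -m creep '[{"dx":0,"dy":0,"dz":-1,"wx":0,"wy":0,"wz":0},{"dx":0,"dy":0,"dz":-3,"wx":0,"wy":0,"wz":0},{"dx":0,"dy":0.5,"dz":-6,"wx":0,"wy":0,"wz":0},{"dx":-0.2,"dy":2.5,"dz":-8.5,"wx":0,"wy":0,"wz":0},{"dx":-0.5,"dy":6,"dz":-9,"wx":0,"wy":0,"wz":0},{"dx":-1,"dy":9.5,"dz":-9,"wx":0,"wy":0,"wz":0},{"dx":-1.5,"dy":13,"dz":-9,"wx":0,"wy":0,"wz":0},{"dx":-2,"dy":16.5,"dz":-9,"wx":0,"wy":0,"wz":0},{"dx":-2.5,"dy":20,"dz":-9,"wx":0,"wy":0,"wz":0},{"dx":-3,"dy":23.5,"dz":-9,"wx":0,"wy":0,"wz":0},{"dx":-3.5,"dy":27,"dz":-9,"wx":0,"wy":0,"wz":0},{"dx":-4,"dy":30.5,"dz":-9,"wx":0,"wy":0,"wz":0},{"dx":-4.4,"dy":33.8,"dz":-9,"wx":0,"wy":0,"wz":0},{"dx":-4.6,"dy":35.8,"dz":-8.5,"wx":0,"wy":0,"wz":0},{"dx":-4.6,"dy":36.5,"dz":-7.5,"wx":0,"wy":0,"wz":0},{"dx":-4.6,"dy":36.5,"dz":-6,"wx":0,"wy":0,"wz":0},{"dx":-4.6,"dy":36.5,"dz":-4.5,"wx":0,"wy":0,"wz":0},{"dx":-4.6,"dy":36.5,"dz":-3.5,"wx":0,"wy":0,"wz":0},{"dx":-4.6,"dy":36.5,"dz":-3.3,"wx":0,"wy":0,"wz":0},{"dx":-4.6,"dy":36.5,"dz":-3.3,"wx":0,"wy":0,"wz":0}]'
python3 - <<'E'
from h import *
im=cams.read_camera('side');a=im[140:230,220:370]
cv2.imwrite('pics/p4.png',cv2.resize(a,(600,360),interpolation=cv2.INTER_CUBIC)[...,::-1])
E
```

```text
time: 17.73
tcp_pos: [0.5488, -0.217, 0.0771]
eef_rot: [-3.141, 0.001, 0.001]
contact_force: [0.4, 0.6, -0.2]
opening: 0.0251
gripper_force: 20.0
```

View pics/p4.png

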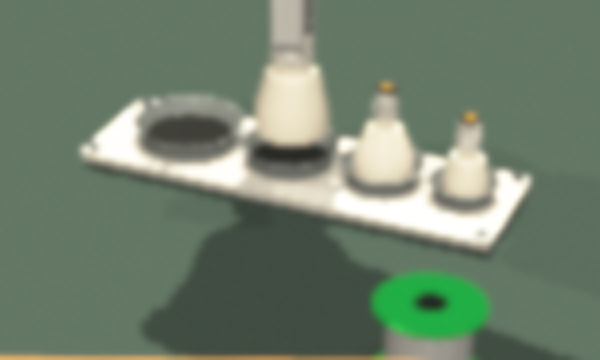

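The l housing is upright over its seat (base crop (291,142), mouth (289,155)), and m and s are seated. Lowering l.

```bash
python3 -m creep '[{"dx":0,"dy":0,"dz":0.6,"wx":0,"wy":0,"wz":0},{"dx":0,"dy":0,"dz":1.2,"wx":0,"wy":0,"wz":0},{"dx":0,"dy":0,"dz":1.7,"wx":0,"wy":0,"wz":0},{"dx":0,"dy":0,"dz":2,"wx":0,"wy":0,"wz":0},{"dx":0,"dy":0,"dz":2.15,"wx":0,"wy":0,"wz":0},{"dx":0,"dy":0,"dz":2.15,"wx":0,"wy":0,"wz":0},{"dx":0,"dy":0,"dz":2.15,"wx":0,"wy":0,"wz":0},{"dx":0,"dy":0,"dz":2.15,"wx":0,"wy":0,"wz":0}]'
```

```text
time: 18.45
tcp_pos: [0.5491, -0.2183, 0.0562]
eef_rot: [3.141, -0.001, -0.0]
contact_force: [-1.0, -2.4, 4.6]
opening: 0.0252
gripper_force: 20.0
```

```bash
python3 -m creep '[{"dx":0,"dy":0,"dz":0,"wx":0,"wy":0,"wz":0},{"dx":0,"dy":0,"dz":0,"wx":0,"wy":0,"wz":0},{"dx":0,"dy":0,"dz":0,"wx":0,"wy":0,"wz":0},{"dx":0,"dy":0,"dz":0,"wx":0,"wy":0,"wz":0},{"dx":0,"dy":0,"dz":-2,"wx":0,"wy":0,"wz":0},{"dx":0,"dy":0,"dz":-5,"wx":0,"wy":0,"wz":0},{"dx":0,"dy":0,"dz":-8,"wx":0,"wy":0,"wz":0},{"dx":0,"dy":-3,"dz":-9,"wx":0,"wy":0,"wz":0},{"dx":0.5,"dy":-7,"dz":-9,"wx":0,"wy":0,"wz":0},{"dx":1,"dy":-11,"dz":-9,"wx":0,"wy":0,"wz":0},{"dx":1.5,"dy":-15,"dz":-9,"wx":0,"wy":0,"wz":0},{"dx":1.5,"dy":-19,"dz":-9,"wx":0,"wy":0,"wz":0},{"dx":1.5,"dy":-23,"dz":-9,"wx":0,"wy":0,"wz":0},{"dx":1.5,"dy":-27,"dz":-9,"wx":0,"wy":0,"wz":0},{"dx":1.5,"dy":-31,"dz":-9,"wx":0,"wy":0,"wz":0},{"dx":1.5,"dy":-35,"dz":-9,"wx":0,"wy":0,"wz":0},{"dx":1.5,"dy":-39,"dz":-9,"wx":0,"wy":0,"wz":0},{"dx":1.5,"dy":-43,"dz":-9,"wx":0,"wy":0,"wz":0},{"dx":1.5,"dy":-46.5,"dz":-9,"wx":0,"wy":0,"wz":0},{"dx":1.5,"dy":-49.5,"dz":-9,"wx":0,"wy":0,"wz":0}]' 5.2
python3 -m creep '[{"dx":0,"dy":-2,"dz":1,"wx":0,"wy":0,"wz":0},{"dx":0,"dy":-2.9,"dz":2,"wx":0,"wy":0,"wz":0},{"dx":0,"dy":-2.9,"dz":3,"wx":0,"wy":0,"wz":0},{"dx":0,"dy":-2.9,"dz":3,"wx":0,"wy":0,"wz":0},{"dx":0,"dy":-2.9,"dz":3,"wx":0,"wy":0,"wz":0}]'
```

```text
time: 20.12
tcp_pos: [0.5631, 0.2803, 0.146]
eef_rot: [-3.141, 0.0, 0.002]
contact_force: [-0.4, -0.4, 0.5]
opening: 0.052
gripper_force: 0.0
time: 20.53
tcp_pos: [0.5639, 0.304, 0.1151]
eef_rot: [3.14, 0.001, -0.002]
contact_force: [-1.1, -0.1, -0.0]
opening: 0.0521
gripper_force: 0.0
```

```bash
python3 -m creep '[{"dx":0,"dy":0,"dz":1.5,"wx":0,"wy":0,"wz":0},{"dx":0,"dy":0,"dz":3,"wx":0,"wy":0,"wz":0},{"dx":0,"dy":0,"dz":4.5,"wx":0,"wy":0,"wz":0},{"dx":0,"dy":0,"dz":5.6,"wx":0,"wy":0,"wz":0},{"dx":0,"dy":0,"dz":6.05,"wx":0,"wy":0,"wz":0},{"dx":0,"dy":0,"dz":6.05,"wx":0,"wy":0,"wz":0},{"dx":0,"dy":0,"dz":6.05,"wx":0,"wy":0,"wz":0},{"dx":0,"dy":0,"dz":6.05,"wx":0,"wy":0,"wz":0}]'
python3 -m creep '[{"dx":0,"dy":0,"dz":0,"wx":0,"wy":0,"wz":0},{"dx":0,"dy":0,"dz":0,"wx":0,"wy":0,"wz":0},{"dx":0,"dy":0,"dz":0,"wx":0,"wy":0,"wz":0},{"dx":0,"dy":0,"dz":0,"wx":0,"wy":0,"wz":0},{"dx":0,"dy":0,"dz":0,"wx":0,"wy":0,"wz":0},{"dx":0,"dy":0,"dz":0,"wx":0,"wy":0,"wz":0}]' 1.6 20
```

```text
time: 21.2
tcp_pos: [0.5645, 0.3062, 0.0565]
eef_rot: [-3.141, -0.001, -0.0]
contact_force: [-1.0, 0.7, -0.2]
opening: 0.0519
gripper_force: 0.0
time: 21.7
tcp_pos: [0.564, 0.3062, 0.0557]
eef_rot: [-3.142, -0.0, 0.0]
contact_force: [0.4, -0.8, 2.3]
opening: 0.0251
gripper_force: 20.0
```

```bash
python3 -m creep '[{"dx":0,"dy":0,"dz":-1,"wx":0,"wy":0,"wz":0},{"dx":0,"dy":0,"dz":-3,"wx":0,"wy":0,"wz":0},{"dx":0,"dy":0.5,"dz":-6,"wx":0,"wy":0,"wz":0},{"dx":0.2,"dy":2.5,"dz":-8.5,"wx":0,"wy":0,"wz":0},{"dx":0.5,"dy":6,"dz":-9.5,"wx":0,"wy":0,"wz":0},{"dx":1,"dy":9.5,"dz":-9.5,"wx":0,"wy":0,"wz":0},{"dx":1.5,"dy":13,"dz":-9.5,"wx":0,"wy":0,"wz":0},{"dx":2,"dy":16.5,"dz":-9.5,"wx":0,"wy":0,"wz":0},{"dx":2.5,"dy":20,"dz":-9.5,"wx":0,"wy":0,"wz":0},{"dx":3,"dy":23.5,"dz":-9.5,"wx":0,"wy":0,"wz":0},{"dx":3.5,"dy":27,"dz":-9.5,"wx":0,"wy":0,"wz":0},{"dx":4,"dy":30.5,"dz":-9.5,"wx":0,"wy":0,"wz":0},{"dx":4.5,"dy":34,"dz":-9.5,"wx":0,"wy":0,"wz":0},{"dx":5,"dy":37.5,"dz":-9.5,"wx":0,"wy":0,"wz":0},{"dx":5.5,"dy":41,"dz":-9.5,"wx":0,"wy":0,"wz":0},{"dx":5.9,"dy":44.5,"dz":-9.5,"wx":0,"wy":0,"wz":0},{"dx":5.9,"dy":48,"dz":-9.5,"wx":0,"wy":0,"wz":0},{"dx":5.9,"dy":51,"dz":-9.5,"wx":0,"wy":0,"wz":0},{"dx":5.9,"dy":53,"dz":-9.5,"wx":0,"wy":0,"wz":0},{"dx":5.9,"dy":54.1,"dz":-9.5,"wx":0,"wy":0,"wz":0}]'
python3 -m creep '[{"dx":0,"dy":0,"dz":1,"wx":0,"wy":0,"wz":0},{"dx":0,"dy":0,"dz":2.5,"wx":0,"wy":0,"wz":0},{"dx":0,"dy":0,"dz":4.2,"wx":0,"wy":0,"wz":0},{"dx":0,"dy":0,"dz":5.5,"wx":0,"wy":0,"wz":0},{"dx":0,"dy":0,"dz":6.2,"wx":0,"wy":0,"wz":0},{"dx":0,"dy":0,"dz":6.2,"wx":0,"wy":0,"wz":0},{"dx":0,"dy":0,"dz":6.2,"wx":0,"wy":0,"wz":0}]'
python3 - <<'E'
from h import *
im=cams.read_camera('side');a=im[140:230,220:370]
cv2.imwrite('pics/p5.png',cv2.resize(a,(600,360),interpolation=cv2.INTER_CUBIC)[...,::-1])
E
```

```text
time: 23.37
tcp_pos: [0.6223, -0.2382, 0.1509]
eef_rot: [3.141, 0.0, -0.003]
contact_force: [-0.5, 0.0, -0.1]
opening: 0.0253
gripper_force: 20.0
time: 23.95
tcp_pos: [0.6231, -0.234, 0.0885]
eef_rot: [-3.141, 0.0, 0.001]
contact_force: [-0.1, 0.4, -0.7]
opening: 0.0249
gripper_force: 20.0
```

View pics/p5.png

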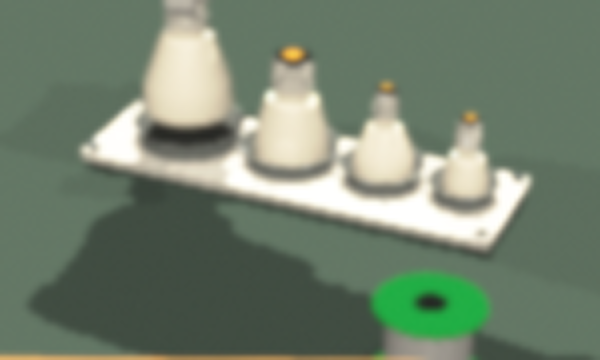

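The xl housing is upright over its seat (base crop (187,125), mouth (189,135)), and the other three are seated. I'll lower it, then open and back off.

```bash
python3 -m creep '[{"dx":0,"dy":0,"dz":0.6,"wx":0,"wy":0,"wz":0},{"dx":0,"dy":0,"dz":1.2,"wx":0,"wy":0,"wz":0},{"dx":0,"dy":0,"dz":1.7,"wx":0,"wy":0,"wz":0},{"dx":0,"dy":0,"dz":2,"wx":0,"wy":0,"wz":0},{"dx":0,"dy":0,"dz":2.15,"wx":0,"wy":0,"wz":0},{"dx":0,"dy":0,"dz":2.15,"wx":0,"wy":0,"wz":0},{"dx":0,"dy":0,"dz":2.15,"wx":0,"wy":0,"wz":0},{"dx":0,"dy":0,"dz":2.15,"wx":0,"wy":0,"wz":0}]'
python3 -m creep '[{"dx":0,"dy":0,"dz":0,"wx":0,"wy":0,"wz":0},{"dx":0,"dy":0,"dz":0,"wx":0,"wy":0,"wz":0},{"dx":0,"dy":0,"dz":0,"wx":0,"wy":0,"wz":0},{"dx":0,"dy":0,"dz":0,"wx":0,"wy":0,"wz":0},{"dx":0,"dy":0,"dz":-1.5,"wx":0,"wy":0,"wz":0},{"dx":0,"dy":0,"dz":-4.5,"wx":0,"wy":0,"wz":0},{"dx":0,"dy":0,"dz":-8,"wx":0,"wy":0,"wz":0},{"dx":0,"dy":0,"dz":-11,"wx":0,"wy":0,"wz":0},{"dx":0,"dy":3,"dz":-12,"wx":0,"wy":0,"wz":0},{"dx":-1,"dy":7,"dz":-12,"wx":0,"wy":0,"wz":0},{"dx":-2,"dy":11,"dz":-12,"wx":0,"wy":0,"wz":0},{"dx":-3,"dy":15,"dz":-12,"wx":0,"wy":0,"wz":0},{"dx":-4,"dy":19,"dz":-12,"wx":0,"wy":0,"wz":0},{"dx":-5,"dy":23,"dz":-12,"wx":0,"wy":0,"wz":0},{"dx":-6,"dy":27,"dz":-12,"wx":0,"wy":0,"wz":0},{"dx":-6,"dy":27,"dz":-12,"wx":0,"wy":0,"wz":0},{"dx":-6,"dy":27,"dz":-12,"wx":0,"wy":0,"wz":0}]' 5.2
python3 - <<'E'
from h import *
a=cams.read_camera('side')[140:250,180:370];b=cams.read_camera('top')[110:270,260:410]
c=np.zeros((600,800,3),np.uint8);c[:272,:470]=cv2.resize(a,(470,272),interpolation=cv2.INTER_CUBIC);c[:352,470:800]=cv2.resize(b,(330,352),interpolation=cv2.INTER_CUBIC)
cv2.imwrite('pics/p6.png',c[...,::-1])
E
```

```text
time: 24.67
tcp_pos: [0.6232, -0.2354, 0.0674]
eef_rot: [3.141, -0.001, -0.0]
contact_force: [-0.3, -1.8, 4.4]
opening: 0.0251
gripper_force: 20.0
time: 26.08
tcp_pos: [0.5609, -0.5078, 0.186]
eef_rot: [3.142, 0.001, -0.004]
contact_force: [-0.2, 1.4, -0.0]
opening: 0.0521
gripper_force: 0.0
```

View pics/p6.png

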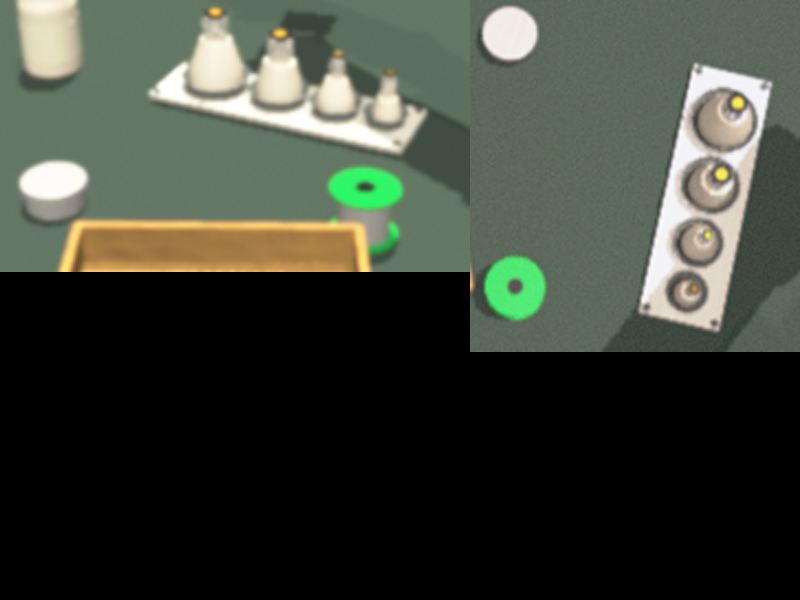

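All four housings stand upright in their own seats, in order of size (side crop, caps at (215,12), (280,33), (337,53) and (390,72)). The reel and tin have not moved, and the arm is clear.

```bash
python3 -c "
from cell import r
print(r.finish_job())"
```

```text
the job is handed in; nothing more can be done
None
```

The job is handed in: all four housings stand upright, cap up, on the floors of their own seats, and the reel and flux tin were left where they stood; it took about 26 s.

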